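# Lock a quick-change former into the hook-bending jig

## Robot

A 7-joint arm with a two-finger parallel gripper is mounted at the origin on a cart in front of the work surface, level with it; the furniture and walls round the work are solid. World frame = base frame: x ahead of the robot, y to its left, z up, the work surface at z = 0. Lengths are in m, angles in rad, forces in N, time in s.
With the tool pointing down it reaches from about 0.4 to 0.75 m from the base axis. Payload 19.5 kg.
Tool frame: the origin (TCP) lies at the very end of the fingers, on their centre line; the grasp point (between the pads) lies 19 mm behind it (tcp_to_grasp is the distance from the TCP to the grasp point, in m); z points along the fingers, y is the direction in which the jaws open and shut (so a half turn about z gives the same grasp; the last joint's range is limited). The gripper opens to 85 mm and grips with 20 to 120 N. Pads are 22 mm wide; open, the fingers measure 114 mm over their backs; the gripper's body (76 mm by 85 mm) begins 54 mm behind the grasp point. The pads swing forward as they close: fully open they stand 13 mm farther back than shut.
Start: joints at [-1.309, 0.707, -0.028, 1.485, 0.022, 0.951, -0.075], TCP at [0.172, 0.549, 0.231] pointing down, gripper open.
Joint ranges: [-2.71, 2.71], [-0.32, 2.16], [-1.57, 1.52], [0, 2.45], [-1.46, 4.6], [0, 2.02], [-2.83, 2.83]. Speed limits (rad/s): [1.89, 1.89, 2.57, 2.57, 3.01, 3.01, 3.01].

## Interface

Orientations are given as a unit quaternion [x, y, z, w].
In Python, from station import observe, capture, finish_job, tcp_to_grasp gives the robot as it stands.
- The arm moves only by the shell command python3 -m crank 'ROWS' [FORCE]. ROWS is JSON, a list of rows, each a list of 3 entries, a list of its own where there are three numbers: the closure, from 0 (fully open) to 1 (shut), then the shift along the tool's x, y, z in cm, then the turn about the tool's z in degrees. In form: [[fingers, [tx, ty, tz], roll], ...]. A call has 1 to 8 rows; each row is the pose to reach, as a shift and turn from the pose commanded when the call began, along the tool's axes at that moment; what a row does not reach only later rows make up. A row lasts 1/8 s, in which the tool goes at most 62.5 mm and 10.7 degrees, less where a joint would pass 70% of its speed; a pose out of reach is approached as far as the arm can. A call with a gripper value outside its range is refused whole. The fingers move at their own pace and stop on an object; FORCE is the grip in N (left out, the last holds). Time passes only in rows, so rows that repeat a pose let the fingers close. It gives the time, the measured TCP pose, the force and the opening at its end, in the units of the state.
- observe(): the state, without advancing time (a new reading comes with each control period).
- capture(name): name is "scene" or "top" or "wrist"; returns a dict with "color" (384x512x3 uint8, red, green, blue), "fx", "fy", "cx", "cy" (pixels), "rvec" (rotation vector, rad) and "tvec" (3), from world to camera coordinates, as OpenCV has them. Camera axes: x right, y down, z forward; pixel columns grow to the right and rows downward; lengths in m; the calibration is good to about 2 mm. A picture is of the moment at which its call begins. There is no depth.
- finish_job(): hands the job in, once; it reports no verdict.
The state is a dict: "time_s": time; "joint_pos": joint angles; "dq": joint speeds; "joint_efforts": joint torques, N m; "eef_pos": TCP position; "orientation": TCP orientation; "ft_force": force on the tool from outside, world axes, zero at the start; "ft_torque": the same for the moment, N m; "width": opening from 0.0 (shut) to 1.0 (fully open).
Only numpy, scipy, OpenCV 4.12 (cv2) and the standard library are available. Lean on these libraries where they do the work, as an engineer would, in place of code of your own. Each camera call takes 0.05 s, during which the arm holds its last target. There are 200 camera calls.

## Task

Fit the former plate to the hook-bending jig and lock it. Set the plate down gently, flat on the jig with the screw heads up through its round openings and its lip away from the bridge, and let go; then take it afresh and slide it fully home under the bridge. Last, pull the plunger's T-handle up, turn it clockwise to its stop and let it drop so that its pin locks the plate; leave the other things on the bench where they are.

Things in the scene. Friction and masses are not known exactly. Their poses are not given: they have to be found in the camera images.
- jig: Bending jig, bolted down. Origin on the bench under its grey foot plate (x -104 to 96, y +-56, z to 8); x along the jig from its open end (near the robot) to the bridge, y left, z up. All jig numbers are in this frame, mm. Seat block: 48 wide, x -94 to 94, its flat top (the seat) at z 40. The bridge spans it: x 45 to 85, 91 wide, underside z 62, top z 76; between its legs 65.
- seat (a point): Point on the seat, straight under the plunger (jig x 60, y 0, z 40).
- rails (a point): Midway between the two guide rails that flank the plate's path, at the height of their tops and at their open ends (jig x -44, y 0, z 46). Rails: x -44 to 45, inner faces y +-32.5, outer faces y +-45.5. Fingers on the plate's sides have no room between plate and rails.
- front_screw (a point): Centre of the top of the screw head nearer the bridge (jig x 4, y 0, z 58). Both screws stand on the seat: shank 10 mm dia and 12 high, then a round head 18 dia, 6 thick.
- rear_screw (a point): Centre of the top of the other screw head (jig x -50, y 0, z 58).
- former: Former: loose steel plate 190 x 60 x 10 mm, about 0.65 kg, lying flat, right way up, lip towards the robot. Origin: centre of the underside; x along it to the pin-hole end (cut corners), z up. It balances about 19 mm to the -x side of the origin. On top at x -48 a boss (24 dia, y -7, top z 30) and a pin (10 dia, y 21, top z 28). On the jig its x points along jig x.
- front_opening (a point): Centre of the round opening (23 mm dia) nearer the pin hole, at the plate's underside (former x 59, y 0, z 0). From each round opening a slot 13 mm wide runs 32 mm towards -x.
- rear_opening (a point): Centre of the other round opening (former x 5, y 0, z 0). With the plate on the seat and its origin at jig x -55, y 0, z 40 the screws stand in the middle of the round openings: 2.5 mm play round the heads and beside each rail. Pushed on 32 mm to jig x -23, the slot ends meet the screws: home, pin hole under the plunger. Sliding it takes up to 15 N.
- pin_hole (a point): Centre of the pin hole (14 mm dia) in the former's top face (former x 83, y 0, z 10).
- lip (a point): Point in the former's upturned end lip: mid-thickness, mid-width, 10 mm below its top edge (former x -91, y 0, z 36). Lip: 52 mm wide along y, 8 thick, top z 46. The bare plate in front of it is 27 mm long, as far as the boss.
- plunger (a joint): Height of the spring plunger, m. 0: down, its 9 mm pin (tapered point) through the plate's hole into the seat. 0.018: parked, cross pin in the sleeve's shallow notch, point 3 mm above the plate. Above 0.025 the cross pin clears the sleeve's rim and the handle can turn; 0.031: upper stop. The spring pulls down, 5 N when down to 10 N when lifted. Starts parked.
- T_handle (a joint): Turn of the T-handle about the upright plunger axis (jig x 60, y 0), rad, anticlockwise from above. 0: locking position over the deep slot, the bar along the jig (jig x). 1.4 (start): parking notch, the bar nearly across it. Stops 0.04 beyond both. The deep slot takes the cross pin within 0.15 of 0; let go there, the plunger is driven down.
- handle_grip (a point): Centre of the T-handle's bar: black, 66 mm long, 16 wide, 22 high. 123 mm above the bench when down, 141 when parked. Its x axis runs along the bar. The sleeve under it (28 dia) reaches up to 111 above the bench.
- hook_blank_09: Loose forged hook blank, 130 x 53 x 8 mm, at the front edge, left; to be left alone. Origin under its centre.
- cold_chisel: Loose cold chisel, 160 x 20 x 17 mm, at the front edge; to be left alone. Origin under its centre.
- oil_can: Loose oil can with a thin spout, 176 mm high, right rear; to be left alone. Origin under its body.

How it is judged:
By the outcome, as a careful person would: the job done as asked, in the order asked, and still so for the second after the job is handed in, with the robot touching nothing.
It also fails if it takes over 58 s, if anything falls off the work surface, if the arm or the gripper's body presses on something with over 40 N, if the wrist force passes 120 N, or if a joint passes its speed limit or range.

## Working session

There is one attempt and no reset: what is moved stays moved. The work goes in short steps, Python scripts to look and compute and a shell command to move; the robot and the scene stay as the last step left them, time stands still between calls to the robot, and variables do not carry over. Pictures are saved under pics/ and viewed, about 8 in all and at most 12, crops included, and the job is handed in when it is done.

```bash
ls; mkdir -p pics
cat > h.py <<'E'
import numpy as np, cv2, json
from station import observe, capture
from scipy.spatial.transform import Rotation as R
def cam(name, save=None):
    c=capture(name); 
    K=np.array([[c['fx'],0,c['cx']],[0,c['fy'],c['cy']],[0,0,1.]])
    c['K']=K; c['R']=R.from_rotvec(np.ravel(c['rvec'])).as_matrix(); c['t']=np.ravel(c['tvec'])
    if save: cv2.imwrite('pics/'+save+'.png', c['color'][:,:,::-1]); np.savez('pics/'+save+'.npz',K=K,R=c['R'],t=c['t'],color=c['color'])
    return c
def ray(c,u,v):
    o=-c['R'].T@c['t']; d=c['R'].T@np.linalg.inv(c['K'])@np.array([u,v,1.]); return o,d
def onz(c,u,v,z):
    o,d=ray(c,u,v); return o+d*(z-o[2])/d[2]
def proj(c,p):
    q=c['K']@(c['R']@np.asarray(p)+c['t']); return q[:2]/q[2]
E
python3 - <<'E'
from h import *
a=cam('scene','s0'); b=cam('top','t0')
s=observe(); print(s)
for c in (a,b): print(-c['R'].T@c['t'], c['R'][2], c['K'][0,0])
from station import tcp_to_grasp; print(tcp_to_grasp)
E
```

```text
pics
{'time_s': 0.1, 'joint_pos': array([-1.30870247,  0.70701758, -0.0276189 ,  1.48494537,  0.02197158,
        0.95090222, -0.07550344]), 'dq': array([ 1.77138196e-04, -1.57827129e-03, -3.33768984e-04, -1.29189980e-03,
        7.94644882e-04,  1.35572089e-03,  1.95077060e-05]), 'joint_efforts': array([ 6.77749831e-04, -8.84289908e+01,  1.23566877e+00, -2.36449850e+01,
        1.68738991e-02,  5.10102022e-03,  2.32057607e-05]), 'eef_pos': array([0.17192863, 0.54844848, 0.23088912]), 'orientation': array([ 1.51323046e-01,  9.88484244e-01, -4.80495154e-04, -7.10782649e-05]), 'ft_force': array([ 0.07399238, -0.07900749,  0.00229156]), 'ft_torque': array([ 0.00733346, -0.04124612,  0.02608238]), 'width': 0.9959699786750043}
[0.26006862 0.45604299 0.75421618] [ 0.30519552 -0.59646799 -0.74234873] 405.2771759275671
[ 0.4616344  -0.05364842  0.9667304 ] [ 0.06967496  0.01599056 -0.99744158] 409.67426445254586
0.0187
```

View pics/t0.png

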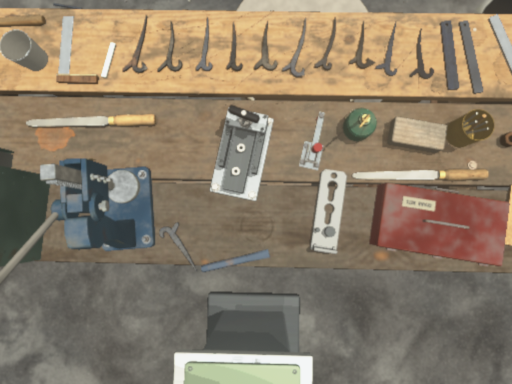

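View pics/s0.png

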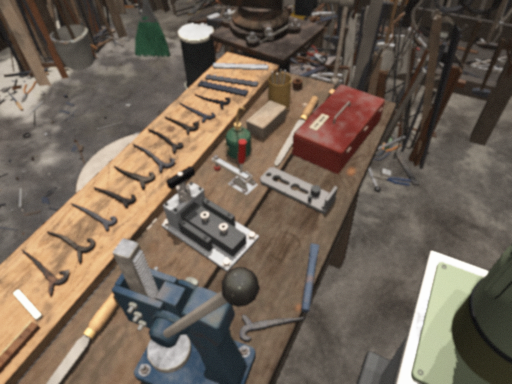

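The top view shows the jig at about (242,152), with the T-handle at (243,113), and the plate at (328,211) with its lip at the bottom. The arm (the gripper isn't in view) is clear of both. I'll zoom in next.

Run:
```python
from h import *
d=np.load('pics/t0.npz'); c={k:d[k] for k in d}
img=c['color'][:,:,::-1]
crop=img[95:260,200:360]; cv2.imwrite('pics/z0.png',cv2.resize(crop,None,fx=3.6,fy=3.6,interpolation=cv2.INTER_CUBIC))
hsv=cv2.cvtColor(img,cv2.COLOR_BGR2HSV)
m=((hsv[...,1]<60)&(hsv[...,2]>130)).astype(np.uint8)
n,l,st,ce=cv2.connectedComponentsWithStats(m)
for i in range(1,n):
    if st[i,4]>150 and 200<ce[i][0]<360 and 95<ce[i][1]<260:
        pts=np.argwhere(l==i)[:,::-1].astype(np.float32)
        r=cv2.minAreaRect(pts); print(st[i],r)
        z=0.01 if ce[i][0]>300 else 0.008
        B=[onz(c,*p,z) for p in cv2.boxPoints(r)]; print(np.round(B,4), [round(np.linalg.norm(B[k]-B[k-1]),4) for k in range(4)])
```

```text
[226 110  16  17 154] ((232.85293579101562, 119.91175842285156), (20.236831665039062, 10.975909233093262), 30.963754653930664)
[[0.6971 0.0639 0.008 ]
 [0.7201 0.0511 0.008 ]
 [0.6956 0.0091 0.008 ]
 [0.6727 0.022  0.008 ]] [np.float64(0.0485), np.float64(0.0263), np.float64(0.0486), np.float64(0.0263)]
[298 111  27  60 686] ((314.7353210449219, 140.058837890625), (20.858062744140625, 58.9361572265625), 14.03624439239502)
[[ 0.5884 -0.1185  0.01  ]
 [ 0.7255 -0.1503  0.01  ]
 [ 0.7141 -0.1982  0.01  ]
 [ 0.5774 -0.166   0.01  ]] [np.float64(0.0488), np.float64(0.1407), np.float64(0.0493), np.float64(0.1405)]
[ 209  112   65   90 2671] ((242.02247619628906, 154.2359619140625), (49.46909713745117, 89.34418487548828), 12.994616508483887)
[[ 0.523   0.0908  0.008 ]
 [ 0.7319  0.0491  0.008 ]
 [ 0.7069 -0.0663  0.008 ]
 [ 0.4991 -0.0231  0.008 ]] [np.float64(0.1164), np.float64(0.213), np.float64(0.118), np.float64(0.2122)]
[ 311  169   37   85 1933] ((329.14080810546875, 210.80923461914062), (27.29389190673828, 83.32368469238281), 7.9893269538879395)
[[ 0.3932 -0.1499  0.01  ]
 [ 0.5858 -0.1746  0.01  ]
 [ 0.5781 -0.2379  0.01  ]
 [ 0.3858 -0.2124  0.01  ]] [np.float64(0.0629), np.float64(0.1942), np.float64(0.0637), np.float64(0.1939)]
```

View pics/z0.png

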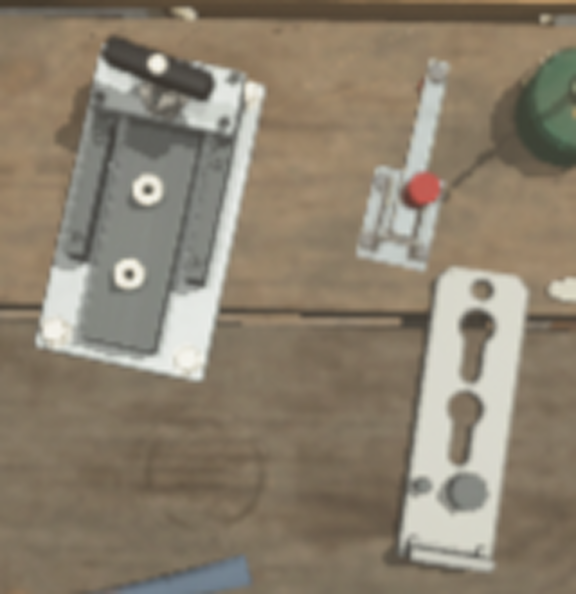

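The zoomed view shows the screw heads at (147,189) and (129,273), the plate's openings at (477,326) and (465,408), and the pin hole at (483,290). The T-bar is nearly across the jig, at (158,66). Next I'll compute the poses and check how close the vice knob is to my path.

```bash
cat >> h.py <<'E'
def yaw(v): return np.degrees(np.arctan2(v[1],v[0]))
def go(p,az=None,pose=None):
    """shift in tool axes [cm] and roll [deg] to put TCP at p with tool y at azimuth az (deg, mod 180)"""
    s=observe(); q=R.from_quat(s['orientation']).as_matrix()
    d=q.T@(np.asarray(p)-s['eef_pos'])*100; r=0
    a=yaw(q[:,1])
    if az is not None: r=(a-az+90)%180-90
    print('now',np.round(s['eef_pos'],4),'az %.1f'%a,'-> shift cm',np.round(d,2),'roll %.1f'%r)
E
python3 - <<'E'
from h import *
d=np.load('pics/t0.npz'); c={k:d[k] for k in d}
d=np.load('pics/s0.npz'); s={k:d[k] for k in d}
f=lambda u,v:((u+.5)/3.6-.5+200,(v+.5)/3.6-.5+95)
fs=onz(c,*f(147.5,189),.058); rs=onz(c,*f(129.5,273.5),.058)
print('screws',fs,rs,np.linalg.norm(fs-rs),yaw(fs-rs))
ph=onz(c,*f(483,290),.010);fo=onz(c,*f(477.5,326),.01);ro=onz(c,*f(465.5,408),.01)
print('plate',ph,fo,ro,np.linalg.norm(fo-ro),np.linalg.norm(ph-ro),yaw(fo-ro),yaw(ph-ro))
h=onz(c,*f(158,66),.152); h1=onz(c,*f(110,47),.152);h2=onz(c,*f(211,88),.152)
print('handle',h,yaw(h2-h1),np.linalg.norm(h2-h1))
o,dd=ray(s,240,287)
dd/=np.linalg.norm(dd)
for t in (.2,.3,.4,.5,.6): print(t,np.round(o+dd*t,3), 36/405*t)
for p in [(0,285),(58,213)]:
  for z in(.1,.3,.4): print(p,z,np.round(onz(c,*p,z),3))
E
```

```text
screws [0.62248618 0.01277367 0.058     ] [0.56934026 0.02265096 0.058     ] 0.05405598177030404 -10.528431470112878
plate [ 0.56860939 -0.20374298  0.01      ] [ 0.54504176 -0.20038399  0.01      ] [ 0.49165709 -0.19311495  0.01      ] 0.05387728742950988 0.07768276764914288 -7.7539116725968364 -7.863486330432584
handle [0.67571993 0.00171348 0.152     ] -111.36829320250807 0.061556768269581806
0.2 [0.312 0.375 0.579] 0.017777777777777778
0.3 [0.338 0.334 0.491] 0.02666666666666667
0.4 [0.364 0.294 0.404] 0.035555555555555556
0.5 [0.39  0.253 0.316] 0.044444444444444446
0.6 [0.416 0.212 0.229] 0.05333333333333334
(0, 285) 0.1 [0.313 0.51  0.1  ]
(0, 285) 0.3 [0.347 0.38  0.3  ]
(0, 285) 0.4 [0.364 0.315 0.4  ]
(58, 213) 0.1 [0.466 0.395 0.1  ]
(58, 213) 0.3 [0.465 0.292 0.3  ]
(58, 213) 0.4 [0.465 0.24  0.4  ]
```

The vice knob is near (0.35, 0.32, 0.43), so I'll go up and over it, passing on the inner side.

```bash
python3 -m crank '[[0,[-2,-3,-30],0],[0,[-2,-3,-30],0],[0,[-2,-3,-30],0],[0,[-2,-3,-30],0],[0,[-2,-3,-30],0],[0,[-16,-20,-30],0],[0,[-16,-20,-30],0],[0,[-16,-20,-30],0]]'; python3 -c "
from h import *
print(observe()['joint_pos']); go([.4,.1,.5]); go([.47,-.19,.25],82)"
```

```text
time_s: 1.1
eef_pos: [0.253, 0.3382, 0.5311]
orientation: [0.151, 0.988, -0.0, 0.0]
ft_force: [1.6, 0.8, 0.6]
width: 1.002
[-1.01195296  0.25656243  0.01146603  1.23395508 -0.00275164  1.65133769
  0.26585075]
now [0.253  0.3382 0.5311] az 72.6 -> shift cm [-21.16 -18.33   3.12] roll 0.0
now [0.253  0.3382 0.5311] az 72.6 -> shift cm [-36.51 -43.9   28.13] roll -9.4
```

```bash
python3 -m crank '[[0,[-21,-18,1],0],[0,[-21,-18,1],0],[0,[-21,-18,1],0],[0,[-21,-18,1],0],[0,[-36.5,-44,25],-9.4],[0,[-36.5,-44,25],-9.4],[0,[-36.5,-44,25],-9.4],[0,[-36.5,-44,25],-9.4]]'; python3 -c "
from h import *
go([.47,-.19,.25],82)"
```

```text
time_s: 2.1
eef_pos: [0.4357, -0.0634, 0.3766]
orientation: [0.07, 0.998, -0.0, 0.0]
ft_force: [1.9, 0.4, -0.1]
width: 1.0
now [ 0.4357 -0.0634  0.3766] az 82.0 -> shift cm [ -5.15 -12.06  12.66] roll 0.0
```

```bash
python3 -m crank '[[0,[-5,-12.1,14.7],0],[0,[-5,-12.1,14.7],0],[0,[-5,-12.1,14.7],0],[0,[-5,-12.1,14.7],0]]'
python3 - <<'E'
from h import *
go([.468,-.190,.25],82)
w=cam('wrist','w1'); print(-w['R'].T@w['t'], w['R'][2], w['K'][0,0]); print(proj(w,[.4917,-.193,.01]))
E
```

```text
time_s: 2.6
eef_pos: [0.4672, -0.1907, 0.2279]
orientation: [0.071, 0.997, 0.0, -0.002]
ft_force: [0.2, 1.1, -0.0]
width: 0.994
now [ 0.4672 -0.1907  0.2279] az 81.8 -> shift cm [-0.06  0.08 -2.21] roll -0.2
[ 0.39287113 -0.18012798  0.37079601] [ 0.28981531 -0.04139945 -0.95618679] 269.7751099128425
[258.97870886 183.9367775 ]
```

View pics/w1.png

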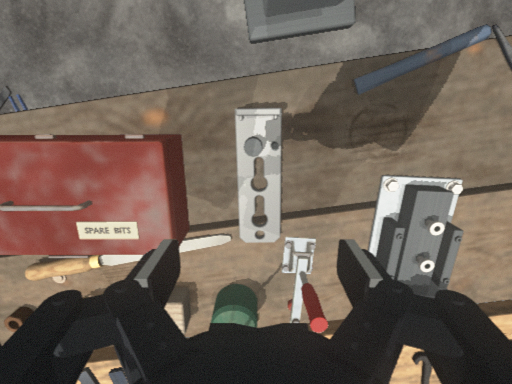

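The wrist view shows the plate at (259,175) with its round openings at about (259,183) and (260,218). The jig's screws are at (437,229) and (427,266). The fingers straddle the plate, so I'll refine the plate's position from the mask.

Run:
```python
from h import *
d=np.load('pics/w1.npz'); c={k:d[k] for k in d}
hsv=cv2.cvtColor(c['color'],cv2.COLOR_RGB2HSV)
m=((hsv[...,1]<45)&(hsv[...,2]>110)).astype(np.uint8)
sub=np.zeros_like(m); sub[104:245,230:290]=m[104:245,230:290]
cs,_=cv2.findContours(sub,cv2.RETR_EXTERNAL,cv2.CHAIN_APPROX_NONE)
k=max(cs,key=cv2.contourArea)
# plate edges at rows 160..235: left/right at top face z=.01
L=[];Rr=[]
for r in range(165,232):
    x=np.where(sub[r])[0]; L.append(onz(c,x.min()-.5,r,.01)[:2]); Rr.append(onz(c,x.max()+.5,r,.01)[:2])
L=np.array(L);Rr=np.array(Rr)
for E in(L,Rr):
    vx,vy,x0,y0=cv2.fitLine(E.astype(np.float32),cv2.DIST_HUBER,0,.001,.001).ravel(); print(np.degrees(np.arctan(vy/vx)),x0,y0, 'y at x=.468', y0+vy/vx*(.468-x0))
end=k[:,0,:][k[:,0,1].argmax()]; print('front end',end,onz(c,259,end[1]+.5,.01))
for z in((259,182.5),(260,218.5),(260,234.5)): print(onz(c,*z,.01))
for z in((437,228.5),(427,266)): print('screw',onz(c,*z,.058))
```

```text
-7.0447235 0.49680904 -0.2250146 y at x=.468 -0.22145446
-6.7636504 0.5105761 -0.16518918 y at x=.468 -0.16013968
front end [245 242] [ 0.58098111 -0.20567698  0.01      ]
[ 0.48966155 -0.19268005  0.01      ]
[ 0.54311832 -0.19883059  0.01      ]
[ 0.56825838 -0.20238079  0.01      ]
screw [0.56846308 0.02356901 0.058     ]
screw [0.62177397 0.01318254 0.058     ]
```

```bash
python3 -m crank '[[0,[0,0.05,19],-0.7],[0,[0,0.05,19],-0.7],[0,[0,0.05,19],-0.7],[0,[0,0.05,19],-0.7],[0,[0,0.05,22.2],-0.7],[0,[0,0.05,22.5],-0.7],[0,[0,0.05,22.5],-0.7]]'
python3 - <<'E'
from h import *
w=cam('wrist','w2'); s=cam('scene','s2'); a=w['color'][160:384,100:420]; b=s['color'][120:280,200:400]
a=cv2.resize(a,(400,280)); b=cv2.resize(b,(400,320),interpolation=cv2.INTER_CUBIC)
cv2.imwrite('pics/c2.png',np.vstack([a,b])[:,:,::-1])
E
```

```text
time_s: 3.52
eef_pos: [0.4694, -0.1883, 0.008]
orientation: [0.064, 0.998, -0.0, 0.001]
ft_force: [-0.4, -0.4, -0.1]
width: 0.999
```

View pics/c2.png

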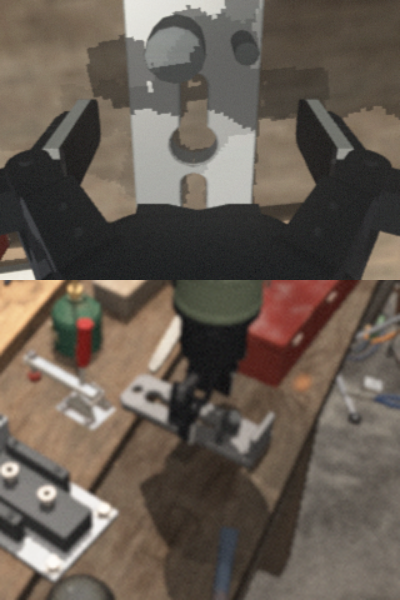

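The fingers straddle the plate evenly, just forward of the boss. I'll lower a little more and close in stages.

```bash
python3 -m crank '[[0.1,[0,0,0.6],0],[0.2,[0,0,0.6],0],[0.22,[0,0,0.6],0]]' 60; python3 -m crank '[[0.22,[0,0,0.3],0],[0.22,[0,0,0.3],0]]'
```

```text
time_s: 4.0
eef_pos: [0.4683, -0.1882, -0.0003]
orientation: [0.064, 0.998, -0.0, -0.0]
ft_force: [0.7, 0.0, 0.9]
width: 0.784
time_s: 4.25
eef_pos: [0.4683, -0.1882, -0.0035]
orientation: [0.064, 0.998, 0.0, -0.0]
ft_force: [0.2, -0.3, 0.2]
width: 0.78
```

```bash
python3 -m crank '[[0.3,[0,0,0],0],[0.5,[0,0,0],0],[0.5,[0,0,0],0],[0.5,[0,0,0],0]]' 80
python3 - <<'E'
from h import *
w=cam('wrist','w3'); s=cam('scene','s3'); a=w['color'][160:384,100:420]; b=s['color'][160:250,240:360]
a=cv2.resize(a,(400,280)); b=cv2.resize(b,(400,300),interpolation=cv2.INTER_CUBIC)
cv2.imwrite('pics/c3.png',np.vstack([a,b])[:,:,::-1])
E
```

```text
time_s: 4.75
eef_pos: [0.4684, -0.1887, -0.0026]
orientation: [0.064, 0.998, -0.0, 0.0]
ft_force: [-4.1, -1.8, 18.6]
width: 0.675
```

```bash
python3 -m crank '[[0.5,[0,0,-0.5],0],[0.5,[0,0,-3],0],[0.5,[0,0,-6],0],[0.5,[0,0,-6],0],[0.5,[0,0,-6],0]]'
python3 - <<'E'
from h import *
w=cam('wrist','w3'); s=cam('scene','s3'); a=w['color'][160:384,100:420]; b=s['color'][130:250,220:380]
a=cv2.resize(a,(400,280)); b=cv2.resize(b,(400,300),interpolation=cv2.INTER_CUBIC)
cv2.imwrite('pics/c3.png',np.vstack([a,b])[:,:,::-1])
print(observe()['ft_force'],observe()['ft_torque'],observe()['width'])
E
```

```text
time_s: 5.48
eef_pos: [0.4682, -0.1879, 0.0559]
orientation: [0.064, 0.998, 0.0, -0.0]
ft_force: [-0.1, -0.2, -5.9]
width: 0.668
[ 0.12360898 -0.03078897 -4.90624361] [ 0.0541061  -0.00861318 -0.03605059] 0.6720095136801346
```

View pics/c3.png

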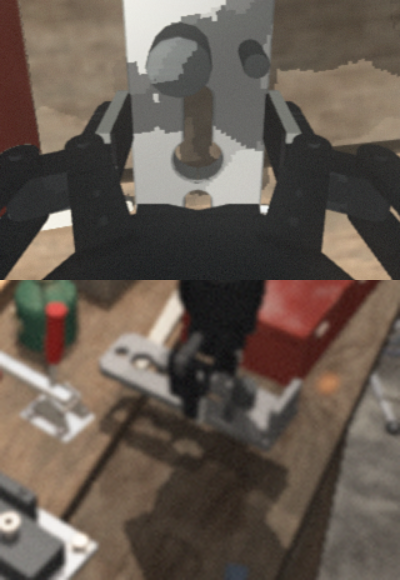

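The plate is held level, with the weight reading about 6 N. I'll carry it to a hover over the jig.

```bash
python3 -c "
from h import *
go([.5464,.0274,.115],79.25)"
```

```text
now [ 0.468  -0.188   0.0557] az 82.7 -> shift cm [-5.03 22.36 -5.93] roll 3.4
```

```bash
python3 -m crank '[[0.5,[0,3,-6],0],[0.5,[-4,8,-6],1.5],[0.5,[-5,14,-6],3.4],[0.5,[-5,20,-6],3.4],[0.5,[-5,22.36,-6],3.4],[0.5,[-5,22.36,-6],3.4],[0.5,[-5,22.36,-6],3.4]]'
python3 - <<'E'
from h import *
w=cam('wrist','w4'); t=cam('top','t4'); 
go([.5464,.0274,.090],79.25)
a=cv2.resize(w['color'],(512,384)); b=cv2.resize(t['color'][95:215,190:290],(460,552),interpolation=cv2.INTER_CUBIC)
cv2.imwrite('pics/w4c.png',w['color'][:,:,::-1]); cv2.imwrite('pics/c4.png',np.hstack([a[:,130:450],b[:384]])[:,:,::-1])
E
```

```text
time_s: 6.45
eef_pos: [0.5462, 0.0263, 0.1161]
orientation: [0.094, 0.996, -0.0, -0.0]
ft_force: [0.5, 0.0, -5.3]
width: 0.66
now [0.5463 0.0261 0.1164] az 79.2 -> shift cm [0.01 0.13 2.64] roll -0.0
```

View pics/c4.png

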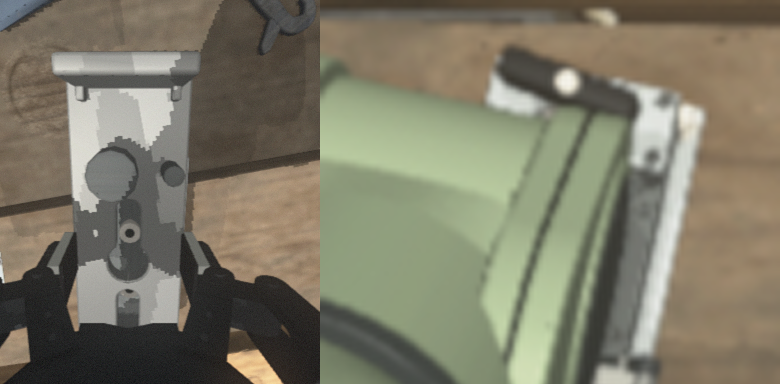

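In the wrist view the rear screw shows through the slot at pixel (260,232), and the rear opening is centred at about (258,262). The plate is level and square in the jaws.

Run:
```python
from h import *
d=np.load('pics/w4.npz'); c={k:d[k] for k in d}
x=np.array([.9825,-.1865]); y=np.array([.1865,.9825])
s=onz(c,260,232,.058)[:2]; print('screw',s)
# predicted opening in image if grasp at former x -18
T=np.array([.5463,.0261])
for zt in (.129,.119):
  o=T+23*x/1000; print('pred opening centre',proj(c,[*o,zt]), [np.round(proj(c,[*(o+11.5e-3*v),zt]),1) for v in (x,-x,y,-y)])
print('pred plate rear edge corners top of lip', [proj(c,[*(T-(.095-.018)*x+sg*.026*y),.119+.046]) for sg in(1,-1)])
print('screw expected',proj(c,[.5689,.0231,.058]))
img=c['color'][:,:,::-1][200:310,200:320]; cv2.imwrite('pics/z4.png',cv2.resize(img,None,fx=5,fy=5,interpolation=cv2.INTER_CUBIC))
```

```text
screw [0.56745809 0.02370746]
pred opening centre [257.94504571 289.86514595] [array([257.9, 306.7]), array([257.9, 272.3]), array([278.2, 289.9]), array([237.7, 289.8])]
pred opening centre [257.96453259 279.1722188 ] [array([258. , 295.2]), array([258. , 262.4]), array([277. , 279.2]), array([238.9, 279.2])]
pred plate rear edge corners top of lip [array([336.59370282, 103.7977472 ]), array([179.2047198 , 103.73359612])]
screw expected [259.59487582 233.70108957]
```

View pics/z4.png

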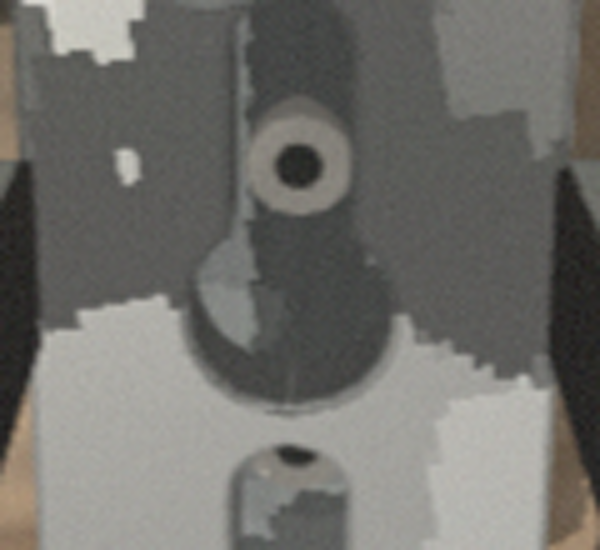

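```bash
cat > pnp.py <<'E'
from h import *
def plate(c,obj,im,tcp):
    ok,rv,tv=cv2.solvePnP(np.array(obj,float)/1000,np.array(im,float),c['K'],None)
    e=cv2.projectPoints(np.array(obj,float)/1000,rv,tv,c['K'],None)[0][:,0]-np.array(im); print('resid',np.round(e,1).tolist())
    Rc=cv2.Rodrigues(rv)[0]; Rw=c['R'].T@Rc; p=c['R'].T@(tv.ravel()-c['t'])
    print('origin',np.round(p,4),'xaxis',np.round(Rw[:,0],3),'pitch(deg, front up +)',np.degrees(np.arcsin(Rw[2,0])),'roll',np.degrees(np.arcsin(Rw[2,1])),'yaw',yaw(Rw[:,0]))
    print('TCP in former frame mm',np.round(Rw.T@(np.array(tcp)-p)*1000,1))
E
python3 - <<'E'
from pnp import *
d=np.load('pics/w4.npz'); c={k:d[k] for k in d}
obj=[(-48,-7,30),(-48,21,28),(-95,-26,46),(-95,26,46),(16.5,0,10),(20.5,0,10)]
im=[(241,175),(302,173),(182,52),(330,52),(258,282.3),(258,288.6)]
plate(c,obj,im,[.5463,.0261,.1164])
d=np.load('pics/w3.npz'); c={k:d[k] for k in d}
im=[(100+180/1.25,160+60/1.25),(100+259/1.25,160+65/1.25),(100+198/1.25,160+180/1.25),(100+198/1.25,160+190/1.25)]
print([proj(c,[.468+.0181+x*.9919/1000-(-y)*0+ (y*.1268/1000), -.188-.0023-x*.1268/1000+y*.9919/1000, .0585+z/1000]).round(1).tolist() for x,y,z in [obj[0],obj[1],obj[4],obj[5]]], np.round(im,1).tolist())
E
```

```text
resid [[0.6, 1.2], [0.4, 0.7], [0.6, -0.2], [-0.9, -0.9], [-0.4, -0.3], [-0.3, -0.3]]
origin [0.5499 0.0242 0.1153] xaxis [ 0.982 -0.165  0.088] pitch(deg, front up +) 5.026766044070689 roll -3.583582486973421 yaw -9.540765195484553
TCP in former frame mm [-3.8  1.2  1.5]
[[242.3, 216.5], [305.2, 214.8], [258.1, 306.2], [258.1, 311.9]] [[244.0, 208.0], [307.2, 212.0], [258.4, 304.0], [258.4, 312.0]]
```

The plate slipped about 14 mm back in the jaws and pitched 5° during the fast carry. I'll take it back to its free spot at a gentler pace and regrasp it with full force.

```bash
python3 -m crank '[[0.6,[0,0,0],0],[0.6,[0.5,-1,0],0],[0.6,[1.5,-3,0],0],[0.6,[2.5,-6,0],0],[0.6,[3,-9,0],-1],[0.6,[3,-12,0],-2],[0.6,[3,-15,0],-3],[0.6,[3,-17.5,0],-3]]' 120; python3 -c "
from h import *
go([.482,-.19,.01],82.6)"
```

```text
time_s: 7.55
eef_pos: [0.4835, -0.141, 0.1168]
orientation: [0.068, 0.998, -0.0, 0.0]
ft_force: [-0.1, 0.2, -5.2]
width: 0.652
now [ 0.4835 -0.141   0.1168] az 82.2 -> shift cm [-0.51 -4.87 10.69] roll -0.4
```

```bash
python3 -m crank '[[0.6,[-0.2,-1.5,2],-0.4],[0.6,[-0.5,-4,5],-0.4],[0.6,[-0.5,-4.9,8],-0.4],[0.6,[-0.5,-4.9,9.5],-0.4],[0.6,[-0.5,-4.9,10.3],-0.4],[0.6,[-0.5,-4.9,10.8],-0.4],[0.6,[-0.5,-4.9,11.2],-0.4],[0.6,[-0.5,-4.9,11.4],-0.4]]'
```

```text
time_s: 8.55
eef_pos: [0.4833, -0.1883, 0.003]
orientation: [0.064, 0.998, -0.0, 0.0]
ft_force: [1.6, -0.1, -2.5]
width: 0.648
```

```bash
python3 -m crank '[[0.6,[0,0,0.3],0],[0.6,[0,0,0.4],0],[0.4,[0,0,0.3],0],[0.2,[0,0,0],0],[0,[0,0,-0.5],0],[0,[0,0,-4],0],[0,[0,0,-8],0],[0,[0,0,-10],0]]'; python3 -m crank '[[0,[0,0,0],0]]'
python3 - <<'E'
from h import *
w=cam('wrist','w5'); print(observe()['eef_pos']); cv2.imwrite('pics/w5v.png',cv2.resize(w['color'][60:320,150:380,::-1],None,fx=2.3,fy=2.3,interpolation=cv2.INTER_CUBIC))
E
```

```text
time_s: 9.55
eef_pos: [0.4832, -0.1886, 0.1047]
orientation: [0.064, 0.998, -0.0, 0.001]
ft_force: [-0.7, -0.0, -0.7]
width: 1.0
time_s: 9.68
eef_pos: [0.4834, -0.1885, 0.104]
orientation: [0.064, 0.998, -0.0, 0.001]
ft_force: [-0.4, -0.6, -0.8]
width: 1.006
[ 0.48297559 -0.18835121  0.10295477]
```

View pics/w5v.png

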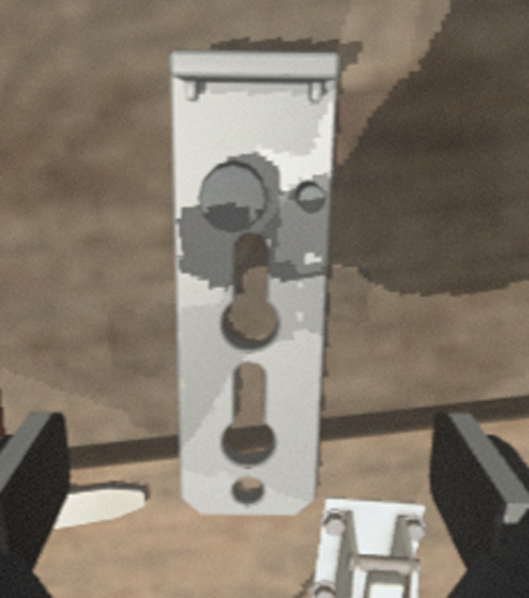

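The plate lies flat, right way up. In this crop the openings are at (250,321) and (248,441), and the pin hole at (248,488).

Run:
```python
from h import *
d=np.load('pics/w5.npz'); c={k:d[k] for k in d}
f=lambda u,v:((u+.5)/2.3-.5+150,(v+.5)/2.3-.5+60)
P=[onz(c,*f(*p),.01) for p in((250,321),(248,441),(248,488))]
print(np.round(P,4),np.linalg.norm(P[1]-P[0]),np.linalg.norm(P[2]-P[0]),yaw(P[1]-P[0]),yaw(P[2]-P[0]))
L=onz(c,*f(171,53),.046);Q=onz(c,*f(338,53),.046); print(L,Q,np.linalg.norm(L-Q),yaw(Q-L)-90)
# front edge
F=onz(c,*f(248,514),.01); print('front edge',F)
yw=np.radians(yaw(P[2]-P[0])); x=np.array([np.cos(yw),np.sin(yw)])
o=((P[0]-.005*np.r_[x,0])+(P[1]-.059*np.r_[x,0])+(P[2]-.083*np.r_[x,0])+(F-.095*np.r_[x,0]))/4
print('origin',o); go([*(o[:2]-.019*x),.03],np.degrees(yw)+90)
```

```text
[[ 0.4891 -0.1891  0.01  ]
 [ 0.543  -0.1969  0.01  ]
 [ 0.5661 -0.1998  0.01  ]] 0.05447106927433216 0.07778629653479664 -8.160110437142054 -7.906055130924135
[ 0.38920812 -0.20036187  0.046     ] [ 0.39556562 -0.1505896   0.046     ] 0.050176651534480234 -7.279066238201125
front edge [ 0.57942303 -0.20152744  0.01      ]
origin [ 0.48446306 -0.18850674  0.01      ]
now [ 0.483  -0.1884  0.103 ] az 82.7 -> shift cm [1.76 0.03 7.29] roll 0.6
```

```bash
python3 -m crank '[[0,[1.76,0,4],0.4],[0,[1.76,0,8],0.4],[0.22,[1.76,0,9.5],0.4],[0.22,[1.76,0,10.35],0.4],[0.22,[1.76,0,10.4],0.4],[0.3,[1.76,0,10.4],0.4],[0.7,[1.76,0,10.4],0.4],[0.7,[1.76,0,10.4],0.4]]' 120; python3 -m crank '[[0.7,[0,0,0],0],[0.7,[0,0,-0.1],0],[0.7,[0,0,-0.5],0],[0.7,[0,0,-1.5],0],[0.7,[0,0,-3],0],[0.7,[0,0,-5],0],[0.7,[0,0,-7],0],[0.7,[0,0,-7],0]]'; python3 -c "
from h import *
w=cam('wrist','w6');go([.5464,.0274,.115],79.25)"
```

```text
time_s: 10.72
eef_pos: [0.4658, -0.1861, 0.0005]
orientation: [0.067, 0.998, -0.0, 0.001]
ft_force: [-4.6, 2.6, 32.6]
width: 0.653
time_s: 11.72
eef_pos: [0.466, -0.1864, 0.0702]
orientation: [0.067, 0.998, -0.0, 0.001]
ft_force: [0.4, -0.2, -6.3]
width: 0.646
now [ 0.4657 -0.1862  0.0693] az 82.3 -> shift cm [-5.14 22.24 -4.57] roll 3.1
```

```bash
python3 -m crank '[[0.7,[-0.1,0.5,-0.5],0],[0.7,[-0.5,1.7,-1.5],0],[0.7,[-1,3.7,-2.5],0.5],[0.7,[-1.8,6.2,-3.5],1],[0.7,[-2.5,8.9,-4.5],1.5],[0.7,[-3.2,11.6,-4.6],2],[0.7,[-3.8,14.3,-4.6],2.5],[0.7,[-4.3,16.9,-4.6],3.1]]'; python3 -m crank '[[0.7,[-0.3,2.2,0],0],[0.7,[-0.6,3.8,0],0],[0.7,[-0.75,4.8,0],0],[0.7,[-0.8,5.3,0],0],[0.7,[-0.8,5.4,0],0],[0.7,[-0.8,5.4,0],0]]'
python3 - <<'E'
from h import *
w=cam('wrist','w7'); d=np.load('pics/w6.npz'); print(observe()['eef_pos'],observe()['ft_torque'])
go([.5464,.0274,.115],79.25)
a=d['color'][30:320,170:350]; b=w['color'][30:320,170:350]
cv2.imwrite('pics/c7.png',cv2.resize(np.hstack([a,b])[:,:,::-1],None,fx=2,fy=2,interpolation=cv2.INTER_CUBIC))
E
```

```text
time_s: 12.78
eef_pos: [0.531, -0.0223, 0.115]
orientation: [0.094, 0.996, 0.0, -0.0]
ft_force: [-0.1, 0.0, -5.5]
width: 0.644
time_s: 13.52
eef_pos: [0.5485, 0.0266, 0.1147]
orientation: [0.095, 0.996, -0.0, -0.0]
ft_force: [0.0, 0.1, -5.0]
width: 0.646
[0.54855576 0.02655868 0.11471049] [-0.01647269  0.01713568  0.05682731]
now [0.5486 0.0266 0.1147] az 79.1 -> shift cm [ 0.23  0.04 -0.03] roll -0.1
```

View pics/c7.png

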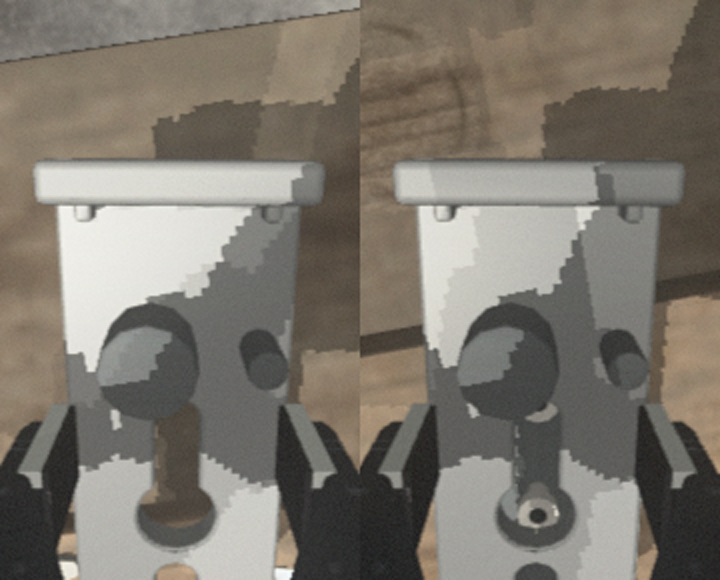

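No slip this time: the view is identical before and after the carry. Now I'll find the plate's pose in the jaws and the screw offset.

Run:
```python
from pnp import *
d=np.load('pics/w7.npz'); c={k:d[k] for k in d}
f=lambda u,v:(u/2+170-.25,v/2+30-.25)
obj=[(-48,-7,30),(-48,21,28),(-95,-26,46),(-95,26,46),(16.5,0,10),(20.5,0,10)]
im=[f(148,372),f(269,370),f(36,162),f(324,162),f(176,549),f(176,565)]
T=[.5486,.0266,.1147]
plate(c,obj,im,T)
s=onz(c,*f(177.5,515),.058); print('rear screw',s)
# rear opening centre on plate top, assuming z top=.117+.01
for zb in (.115,.117,.119):
  r=onz(c,*f(176,549),zb+.01); l=onz(c,*f(137,510),zb+.01); q=onz(c,*f(214,510),zb+.01)
  x=np.array([.9825,-.1865,0]); print(zb,'opening ctr by rim',r-.0115*x,'lr mid',(l+q)/2,'width',np.linalg.norm(l-q))
```

```text
resid [[0.2, 0.8], [-1.0, 0.2], [0.2, -0.6], [0.0, -0.1], [0.3, 1.1], [0.3, -1.3]]
origin [0.5698 0.0223 0.1123] xaxis [ 0.981 -0.19   0.03 ] pitch(deg, front up +) 1.6964643416430778 roll -0.6601732763477857 yaw -10.985628376113574
TCP in former frame mm [-21.5   0.1   3.1]
rear screw [0.62083493 0.01302483 0.058     ]
0.115 opening ctr by rim [0.57174033 0.02182524 0.125     ] lr mid [0.56974954 0.02207867 0.125     ] width 0.02214700158047087
0.117 opening ctr by rim [0.57009406 0.02214293 0.127     ] lr mid [0.56830425 0.02236009 0.127     ] width 0.021812060518741204
0.119 opening ctr by rim [0.5684478  0.02246061 0.129     ] lr mid [0.56685897 0.0226415  0.129     ] width 0.021477119457011515
```

```bash
python3 -m crank '[[0.7,[0.2,0.1,0.5],0],[0.7,[0.38,0.1,1.5],0],[0.7,[0.38,0.1,3],0],[0.7,[0.38,0.1,4.2],0],[0.7,[0.38,0.1,4.9],0],[0.7,[0.38,0.1,5],0],[0.7,[0.38,0.1,5],0]]'
python3 - <<'E'
from h import *
w=cam('wrist','w8'); s=cam('scene','s8'); go([.5448,.0277,.065],79.2)
a=cv2.resize(w['color'][180:320,180:340],None,fx=3,fy=3,interpolation=cv2.INTER_CUBIC); b=cv2.resize(s['color'][150:290,150:270],(360,420),interpolation=cv2.INTER_CUBIC)
cv2.imwrite('pics/c8.png',np.hstack([a,b])[:,:,::-1])
E
```

```text
time_s: 14.45
eef_pos: [0.5452, 0.0288, 0.0649]
orientation: [0.094, 0.996, -0.0, 0.0]
ft_force: [-0.6, 0.5, -4.3]
width: 0.646
now [0.5453 0.0288 0.065 ] az 79.2 -> shift cm [ 0.03 -0.12  0.  ] roll -0.0
```

View pics/c8.png

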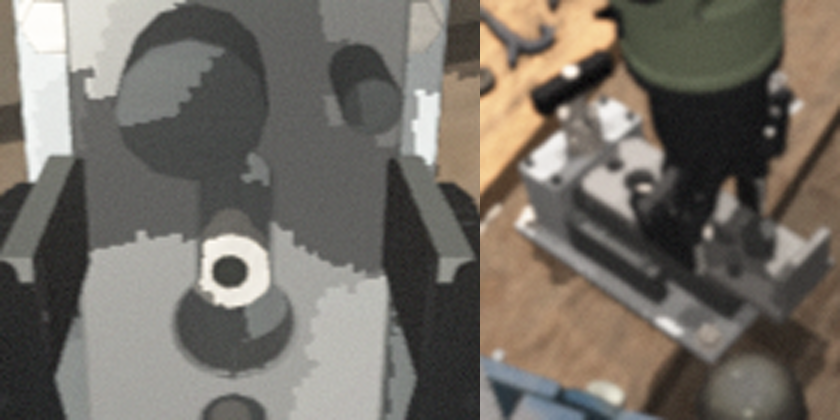

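The rear screw head is visible in the rear opening at crop (230,271); the opening spans columns 174–293 with its front rim at row 376. Computing the offset.

Run:
```python
from h import *
d=np.load('pics/w8.npz'); c={k:d[k] for k in d}
f=lambda u,v:((u+.5)/3-.5+180,(v+.5)/3-.5+180)
x=np.array([.9825,-.1865]); y=np.array([.1865,.9825])
s=onz(c,*f(230,271),.058)[:2]; print('screw',s)
for zb in(.0625,.0645):
  r=onz(c,*f(233.5,376.5),zb+.01)[:2]-.0115*x
  l=onz(c,*f(174,324),zb+.01)[:2]; q=onz(c,*f(293,324),zb+.01)[:2]
  e=s-r; print(zb,'width',np.linalg.norm(l-q),'ctr',r,'move plate x,y mm (rim)',e@x*1000,(s-(l+q)/2)@y*1000)
# head circle scale
print(np.linalg.norm(onz(c,*f(200,271),.058)-onz(c,*f(265,271),.058)))
```

```text
screw [0.56788985 0.0232276 ]
0.0625 width 0.0233676223726906 ctr [0.57127769 0.0233502 ] move plate x,y mm (rim) -3.305687030311087 -0.7676499828321391
0.0645 width 0.023021121215787397 ctr [0.56962046 0.02367052] move plate x,y mm (rim) -1.6177247142696767 -0.7730658238029341
0.013818985577674225
```

```bash
python3 -m crank '[[0.7,[0.1,-0.09,0],0],[0.7,[0.1,-0.09,0.4],0],[0.7,[0.1,-0.09,0.8],0],[0.7,[0.1,-0.09,1.2],0],[0.7,[0.1,-0.09,1.5],0],[0.7,[0.1,-0.09,1.7],0],[0.7,[0.1,-0.09,1.9],0],[0.7,[0.1,-0.09,2.0],0]]'
```

```text
time_s: 15.55
eef_pos: [0.5439, 0.0281, 0.0446]
orientation: [0.094, 0.996, -0.0, -0.0]
ft_force: [-1.2, 0.5, -5.3]
width: 0.642
```

```bash
python3 -m crank '[[0.7,[0,0,0.15],0],[0.7,[0,0,0.25],0],[0.7,[0,0,0.33],0],[0.7,[0,0,0.33],0]]'; python3 -c "
from h import *
print(observe()['ft_torque'])"
```

```text
time_s: 16.05
eef_pos: [0.5439, 0.0281, 0.0413]
orientation: [0.094, 0.996, -0.0, -0.0]
ft_force: [0.1, -1.0, -5.3]
width: 0.646
[-0.02304568 -0.01885958 -0.00982199]
```

```bash
python3 -m crank '[[0.7,[0,0,0.08],0],[0.7,[0,0,0.15],0],[0.7,[0,0,0.15],0]]';python3 -m crank '[[0.7,[0,0,0.08],0],[0.7,[0,0,0.08],0]]'
```

```text
time_s: 16.42
eef_pos: [0.544, 0.0281, 0.0409]
orientation: [0.094, 0.996, 0.0, 0.0]
ft_force: [-5.9, 0.3, 19.0]
width: 0.646
time_s: 16.68
eef_pos: [0.5441, 0.0281, 0.0407]
orientation: [0.094, 0.996, 0.0, 0.0]
ft_force: [-9.9, 0.2, 35.6]
width: 0.65
```

Seated at TCP z 0.041. I'll relieve the force, let go and retreat.

```bash
python3 -m crank '[[0.7,[0,0,-0.18],0],[0.7,[0,0,-0.2],0],[0.3,[0,0,-0.2],0],[0.15,[0,0,-0.2],0],[0,[0,0,-0.2],0],[0,[0,0,-1],0],[0,[0,0,-5],0],[0,[0,0,-10],0]]'; python3 -m crank '[[0,[1.5,0,0],0],[0,[3,0,0],0],[0,[3,0,0],0]]'
python3 - <<'E'
from h import *
w=cam('wrist','w9'); s=cam('scene','s9'); print(observe()['eef_pos'])
a=cv2.resize(w['color'][100:340,160:360],(400,480),interpolation=cv2.INTER_CUBIC); b=cv2.resize(s['color'][150:290,150:270],(400,480),interpolation=cv2.INTER_CUBIC)
cv2.imwrite('pics/c9.png',np.hstack([a,b])[:,:,::-1])
E
```

```text
time_s: 17.68
eef_pos: [0.5436, 0.028, 0.1404]
orientation: [0.094, 0.996, -0.0, -0.0]
ft_force: [1.0, 0.6, 0.3]
width: 0.998
time_s: 18.05
eef_pos: [0.5142, 0.0339, 0.1397]
orientation: [0.094, 0.996, 0.0, 0.0]
ft_force: [0.3, 0.0, -0.4]
width: 0.997
[0.5150519  0.03365034 0.13939444]
```

View pics/c9.png

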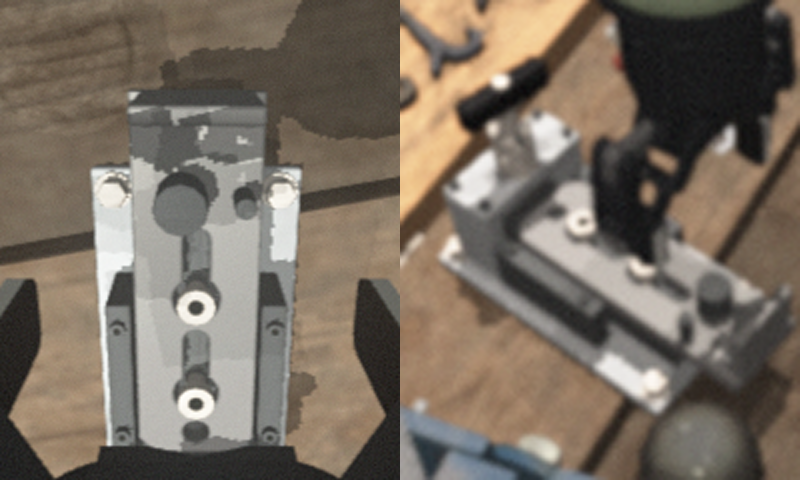

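The plate sits flat, with both screw heads up through the round openings, its front between the rails and its lip away from the bridge. Viewing is used up (12), so from here I work by numbers. Next is the lip position.

Run:
```python
from h import *
d=np.load('pics/w9.npz'); c={k:d[k] for k in d}
f=lambda u,v:((u+.5)/2-.5+160,(v+.5)/2-.5+100)
a=onz(c,*f(129,92),.086);b=onz(c,*f(266,92),.086);print(a,b,np.linalg.norm(a-b),yaw(b-a)-90)
x=np.array([.9825,-.1865,0]); print('lip centre',(a+b)/2+.004*x)
for p in((195.5,307),(195.5,403)): print('screw',onz(c,*f(*p),.058))
print('pred lip back-top row',[proj(c,[*(np.array([.4735,.0413])-.004*x[:2]),.086])])
go([.4735,.0413,.12],-10.75); print(observe()['joint_pos'])
```

```text
[0.4612384  0.01902191 0.086     ] [0.47050286 0.06773149 0.086     ] 0.049582796346965136 -10.768917489998955
lip centre [0.46980063 0.0426307  0.086     ]
screw [0.56793605 0.02312139 0.058     ]
screw [0.62095068 0.01300655 0.058     ]
pred lip back-top row [array([257.65363321, 151.1099886 ])]
now [0.5151 0.0337 0.1394] az 79.2 -> shift cm [ 4.23 -0.03  1.94] roll 89.9
[-0.26747793  0.7752437   0.26028278  1.81564339 -0.328229    0.59227689
  1.57785089]
```

```bash
python3 -m crank '[[0.4,[1.5,0,0],10],[0.6,[3,0,0],20],[0.6,[4.4,0,0],30],[0.6,[4.4,0,0],40],[0.6,[4.4,0,0],50],[0.6,[4.4,0,0],60],[0.6,[4.4,0,0],70],[0.6,[4.4,0,0],80]]'; python3 -c "
from h import *
go([.4718,.042,.069],-10.75)"
```

```text
time_s: 19.15
eef_pos: [0.4719, 0.042, 0.1391]
orientation: [0.714, 0.7, 0.0, 0.0]
ft_force: [0.4, 0.1, -0.6]
width: 0.402
now [0.4719 0.042  0.1391] az -1.1 -> shift cm [ 0.   -0.02  7.01] roll 9.6
```

```bash
python3 -m crank '[[0.6,[0,0,0],9.6],[0.6,[0,0,3],9.6],[0.6,[0,0,5.5],9.6],[0.6,[0,0,6.5],9.6],[0.6,[0,0,7],9.6],[0.6,[0,0,7],9.6]]' 60; python3 -m crank '[[0.8,[0,0,0],0],[1,[0,0,0],0],[1,[0,0,0],0],[1,[0,0,0],0]]'
```

```text
time_s: 19.9
eef_pos: [0.4715, 0.042, 0.0694]
orientation: [0.768, 0.64, 0.0, 0.0]
ft_force: [-1.1, 0.8, 0.6]
width: 0.403
time_s: 20.4
eef_pos: [0.4714, 0.042, 0.0693]
orientation: [0.768, 0.64, 0.0, 0.0]
ft_force: [-0.3, -0.1, 6.1]
width: 0.07
```

The lip is held. Now I'll slide the plate towards the bridge.

```bash
python3 -m crank '[[1,[0,0.3,0],0],[1,[0,0.7,0],0],[1,[0,1.1,0],0],[1,[0,1.5,0],0],[1,[0,1.9,0],0],[1,[0,2.3,0],0],[1,[0,2.7,0],0],[1,[0,2.9,0],0]]' 100; python3 -c "
from h import *
s=observe();print(s['ft_force'],(s['eef_pos']-[.4714,.042,.0693])[:2]@[.9825,-.1865])"
```

```text
time_s: 21.4
eef_pos: [0.4964, 0.0377, 0.0698]
orientation: [0.768, 0.64, -0.001, -0.003]
ft_force: [-31.7, 5.6, 46.4]
width: 0.059
[-31.74974557   5.58862175  46.44613609] 0.02537995278953846
```

```bash
python3 -m crank '[[1,[0,-0.2,-0.1],0],[1,[0,-0.2,-0.1],0]]'; python3 -m crank '[[1,[0,0,-0.1],0],[1,[0,0,-0.1],0]]' 60
```

```text
time_s: 21.65
eef_pos: [0.4972, 0.0374, 0.0701]
orientation: [0.768, 0.64, -0.0, -0.001]
ft_force: [-6.0, 1.7, 10.4]
width: 0.064
time_s: 21.9
eef_pos: [0.4978, 0.0372, 0.0709]
orientation: [0.768, 0.64, -0.0, -0.0]
ft_force: [-0.9, -0.0, -3.5]
width: 0.062
```

```bash
python3 -m crank '[[1,[0,0.1,0],0],[1,[0,0.2,0],0],[1,[0,0.3,0],0],[1,[0,0.3,0],0]]'; python3 -c "
from h import *
s=observe();print(s['ft_torque'],(s['eef_pos']-[.4714,.042,.0693])[:2]@[.9825,-.1865])"
```

```text
time_s: 22.4
eef_pos: [0.501, 0.0365, 0.0711]
orientation: [0.768, 0.64, 0.0, 0.0]
ft_force: [-0.3, -0.2, -3.6]
width: 0.062
[-0.02776528  0.02121364  0.0336358 ] 0.03007375529470391
```

```bash
python3 -m crank '[[1,[0,0.1,0],0],[1,[0,0.2,0],0],[1,[0,0.3,0],0],[1,[0,0.4,0],0],[1,[0,0.4,0],0]]'; python3 -c "
from h import *
s=observe();print(s['ft_torque'],(s['eef_pos']-[.4714,.042,.0693])[:2]@[.9825,-.1865])
w=cam('wrist','w10');t=cam('top','t10');s=cam('scene','s10')"
```

```text
time_s: 23.02
eef_pos: [0.5049, 0.0358, 0.0711]
orientation: [0.768, 0.64, 0.0, 0.0]
ft_force: [1.0, -0.4, -4.1]
width: 0.059
[ 0.00881599  0.05394534 -0.01972883] 0.03404381327241311
```

```bash
python3 -m crank '[[1,[0,0.1,0],0],[1,[0,0.2,0],0],[1,[0,0.3,0],0],[1,[0,0.3,0],0]]'; python3 -c "
from h import *
s=observe();print(s['ft_torque'],(s['eef_pos']-[.4714,.042,.0693])[:2]@[.9825,-.1865])"
```

```text
time_s: 23.68
eef_pos: [0.5058, 0.0358, 0.0708]
orientation: [0.768, 0.64, -0.001, -0.002]
ft_force: [-13.4, 1.6, 2.2]
width: 0.065
[0.42759064 2.8862368  0.03991009] 0.03499167357364137
```

The force rises with the TCP at jig x −114.0, exactly where the lip should be when the plate is home. One more firm push to confirm, then I'll set it down and let go.

```bash
python3 -m crank '[[1,[0,0.15,0.1],0],[1,[0,0.3,0.1],0],[1,[0,0.3,0.1],0]]'; python3 -m crank '[[1,[0,-0.3,0],0],[1,[0,-0.4,0],0],[0.8,[0,-0.4,0],0],[0.6,[0,-0.4,0],0],[0.6,[0,-0.4,-3],0],[0.6,[0,-0.4,-8],0],[0.6,[0,-0.4,-12],0],[0.6,[0,-0.4,-14],0]]'
python3 - <<'E'
from h import *
t=cam('top','t11'); s=cam('scene','s11'); w=cam('wrist','w11'); print(observe()['joint_pos'], observe()['eef_pos'])
E
```

```text
time_s: 24.05
eef_pos: [0.506, 0.0359, 0.0701]
orientation: [0.768, 0.64, -0.003, -0.004]
ft_force: [-37.0, 4.8, 28.8]
width: 0.062
time_s: 25.05
eef_pos: [0.5072, 0.0354, 0.2121]
orientation: [0.768, 0.64, 0.001, 0.001]
ft_force: [0.4, 0.1, -0.8]
width: 0.403
[-0.54397896  0.77317712  0.81473121  1.7695582  -0.69811352  0.91224694
  0.39738208] [0.50704247 0.0355556  0.21051797]
```

The stop is solid: 3 mm more command moved it 0.2 mm at 37 N. The plate is home and released. Next is the T-handle.

Run:
```python
from h import *
d=np.load('pics/t11.npz'); c={k:d[k] for k in d}
g=c['color'].max(2)[95:140,215:275]; m=(g<55).astype(np.uint8)
n,l,st,ce=cv2.connectedComponentsWithStats(m); 
for i in range(1,n):
    if st[i,4]>60:
        p=np.argwhere(l==i)[:,::-1].astype(np.float32)+[215,95]; r=cv2.minAreaRect(p.astype(np.float32)); B=np.array([onz(c,*q,.150) for q in cv2.boxPoints(r)])
        print(st[i],B.mean(0),[round(np.linalg.norm(B[k]-B[k-1])*1000) for k in range(4)],yaw(B[1]-B[0]),yaw(B[2]-B[1]))
go([.6764,.0025,.20],-20.5)
```

```text
now [0.507  0.0356 0.2105] az -10.4 -> shift cm [-0.2  17.25  1.08] roll 10.1
```

```bash
python3 -m crank '[[0.5,[0,2,0],2],[0.5,[0,7,0],5],[0.5,[-0.2,13,0],10],[0.5,[-0.2,17.25,0.5],10],[0.5,[-0.2,17.25,1],10],[0.5,[-0.2,17.25,1],10]]' 60
python3 - <<'E'
from h import *
w=cam('wrist','w12'); go([.6764,.0025,.127],-20.5); s=observe(); print(s['joint_pos'])
g=w['color'].max(2); print(proj(w,[.6764,.0025,.152])); u,v=proj(w,[.6764,.0025,.152]).astype(int)
sub=g[max(v-60,0):v+60:4,u-100:u+100:4]; print('\n'.join(' '.join('%3d'%k for k in r) for r in sub))
E
```

```text
time_s: 25.95
eef_pos: [0.6752, 0.0023, 0.1988]
orientation: [0.821, 0.57, -0.001, -0.001]
ft_force: [-0.5, -0.4, 0.3]
width: 0.502
now [0.6752 0.0026 0.1995] az -20.4 -> shift cm [0.03 0.12 7.25] roll 0.1
[-0.33123349  1.03588408  0.83654763  1.10863    -0.73018553  1.27918601
  0.0792225 ]
[259.44948612 211.90179373]
209 178  66  73 101 116 116 119 115 121  81  77 117 123 121 120 121 120 102  74 117  62 123 138 139 137 139 140 138 231  87  77 134 127 134 142 148 137 146 102  82 149 200 200 216 218 228 224 207 191
122 112 102 105 116 120 117 117 122 113 115 120 116 108 103  75  78 107 125 110 108 139 140 140 140 139 157 151 228 229 165 128 135 128 132 130 141 138 142 159  77  89 203 216 219 218 226 222 199 192
131 113 110 104 115 115 114 112 100  77  80 104 138 166 177 180 180 179 120 109 105 137 142 145 140 137 228 228 229 231 179 129 116 133 132 137 140 147 139 160  71  80 201 215 219 223 223 222 212 206
131 115 100 100  86  98 119 154 172 172 176 177 173 177 176 182 180 183 161 109 111 144 143 136 131 202 205 218 230 231 211 127 118 129 131 136 135 144 136 141 104  82 174 202 221
[... 4520 characters left out ...]
 134 137 130 132 137 129 126 136 124  54  40  42  45  94  98  77  39  50 142 134 141 146 179  78 191
114 122 121 126 118 117 112  41  37  53  96  90  62  35  34  38 128 123 120 114 117 114 120 129 130 129 131 118 136 141 136 126 128 128  69  39  43  38  96  97  96  42  46  70 141 142 145 163  71 119
115 123 130 123 118 115  63  33  38  79 118 118  42  34  31  33 129 135 136 133 130 129 134 142 152 150 135 141 143 148 145 138 144 141  90  42  35  43  98 116 112  51  48  45 143 144 146 133  82  73
111 117 122 121  97  26  34  32  35  35  34 123  43  33  37  41 146 137 136 126 140 115 200 208 213 210 194 122 136 192 140 135 132 138 118  39  43  46 116  88  44  43  43  42  47  55 153 151 155  76
```

The dark bar lies straight down the wrist image, with the plunger's bright top at (259,211) against a predicted (259.4,211.9). The gripper is aligned, so I'll descend and grip.

```bash
python3 -m crank '[[0.5,[0,0.1,3],0],[0.5,[0,0.1,5.5],0],[0.5,[0,0.1,6.8],0],[0.5,[0,0.1,7.2],0],[0.5,[0,0.1,7.2],0],[0.8,[0,0.1,7.2],0],[1,[0,0.1,7.2],0],[1,[0,0.1,7.2],0]]' 60; python3 -m crank '[[1,[0,0,0],0]]'
```

```text
time_s: 27.0
eef_pos: [0.6764, 0.0023, 0.1288]
orientation: [0.821, 0.571, -0.0, -0.001]
ft_force: [-9.4, 2.7, 9.6]
width: 0.172
time_s: 27.12
eef_pos: [0.6764, 0.0024, 0.1289]
orientation: [0.821, 0.571, -0.0, -0.001]
ft_force: [-8.5, 3.5, 9.4]
width: 0.181
```

```bash
python3 -m crank '[[1,[0,-0.05,-0.5],0],[1,[0,-0.05,-0.9],0],[1,[0,-0.05,-1.15],0],[1,[0,-0.05,-1.15],0]]' 90
```

```text
time_s: 27.62
eef_pos: [0.6762, 0.0023, 0.1394]
orientation: [0.821, 0.571, -0.0, -0.0]
ft_force: [-2.7, 1.8, -11.0]
width: 0.168
```

```bash
python3 -m crank '[[1,[0,0,0],6],[1,[0,0,0],15],[1,[0,0,0],25],[1,[0,0,0],35],[1,[0,0,0],45],[1,[0,0,0],55],[1,[0,0,0],65],[1,[0,0,0],74]]'; python3 -c "
from h import *
s=observe();print(s['ft_torque'],s['joint_pos']); go([.6762,.0023,.1394],79.25)"
```

```text
time_s: 28.62
eef_pos: [0.6762, 0.0023, 0.1392]
orientation: [0.999, -0.041, -0.001, -0.0]
ft_force: [-4.4, 1.3, -11.7]
width: 0.164
[0.06935543 0.93091813 0.05294537] [-0.39110904  1.18637298  1.07069936  1.17927752 -1.0047349   1.30058767
 -1.04350527]
now [0.6762 0.0023 0.1392] az -94.7 -> shift cm [ 0.    0.   -0.02] roll 6.0
```

```bash
python3 -m crank '[[1,[0,0,0],5],[1,[0,0,0],7],[1,[0,0,0],8.5],[1,[0,0,0],8.5]]'; python3 -c "
from h import *
s=observe();print(s['ft_torque']); go([.6762,.0023,.1394],79.25)"
```

```text
time_s: 29.12
eef_pos: [0.6762, 0.0022, 0.1394]
orientation: [0.994, -0.112, -0.0, -0.0]
ft_force: [-6.4, 1.8, -11.5]
width: 0.166
[ 0.20436679  1.21378384 -0.07880079]
now [0.6762 0.0022 0.1394] az -102.9 -> shift cm [-0.   -0.01  0.  ] roll -2.1
```

```bash
python3 -m crank '[[1,[0,0,0],2],[1,[0,0,0],2]]'; python3 -c "
from h import *
s=observe();print(s['ft_torque']); go([.6762,.0023,.1394],79.25)"
```

```text
time_s: 29.38
eef_pos: [0.6762, 0.0023, 0.1394]
orientation: [0.992, -0.129, -0.0, 0.0]
ft_force: [-5.7, 0.5, -10.9]
width: 0.163
[-0.01295499  1.2790006   1.29725407]
now [0.6762 0.0023 0.1394] az -104.8 -> shift cm [-0.  0.  0.] roll -4.1
```

The stop is felt (1.3 N·m). I'll back off the strain and let it drop.

```bash
python3 -m crank '[[1,[0,0,0],-2.5],[1,[0,0,0],-2.5],[0.8,[0,0,0],-2.5],[0.5,[0,0,0],-2.5],[0.5,[0,0,0],-2.5],[0.5,[0,0,-2],-2.5],[0.5,[0,0,-7],-2.5],[0.5,[0,0,-8],-2.5]]'
python3 - <<'E'
from h import *
w=cam('wrist','w13'); print(observe()['ft_force'])
hole={z:proj(w,[.6764,.0025,z]) for z in(.134,.152,.162)}; print(hole)
# white plunger top: bright blob near
g=w['color'].min(2); m=(g>195).astype(np.uint8); n,l,st,ce=cv2.connectedComponentsWithStats(m)
for i in range(1,n):
    if 15<st[i,4]<400 and np.hypot(*(ce[i]-hole[.152]))<60: print(st[i],ce[i])
u,v=hole[.134].astype(int); sub=w['color'].max(2)[v-60:v+60:5,u-80:u+80:4]; print('\n'.join(''.join('#' if k<70 else '+' if k<190 else '.' for k in r) for r in sub))
E
```

```text
time_s: 30.38
eef_pos: [0.6771, 0.0014, 0.224]
orientation: [0.994, -0.108, 0.002, 0.0]
ft_force: [0.3, -0.9, -0.1]
width: 0.503
[0.51051886 0.43171161 0.44028924]
{0.134: array([256.95271849, 196.68166694]), 0.152: array([256.86463151, 203.27283289]), 0.162: array([256.8096811 , 207.38453366])}
[218 161  23  32 349] [226.85386819 174.80802292]
[270 171  27  20 303] [283.09240924 180.72277228]
[295 193   3  37  75] [295.77333333 210.28      ]
[254 255  12  10  54] [259.68518519 259.51851852]
++++++++++++++++++++++++++++++++++++++++
+++++++++++++++++++++++++++++.++++++++++
++++++++++.+....###+++++++.....+++++++++
+++++++++++...++++++++++++++++.+++++++++
++++++++++++++++++++++++++++++++++++++++
++++++++++++.....++###+.++..++++++++++++
+++++++++++#+...+++####..+++++++++++++++
+++++++++++...+++++####...++++++++++++++
+++++++++++...+++++####+.......+++++++++
+++++++++++...+++++####++......+++++++++
+++++++++++...+++++####+.....+++++++++++
+++++++++++++..++++####+.....+++++++++++
++++++++++++++#+++++..#.++++++.+++++++++
++++++++++++#+#++++#..#+++++++.+++++++++
+##+++++++++++#++++####+++++++.+++++++++
++++++++++++#++++++####++++#++.+++++++++
++++++++++++++#++++####+++++++.+++++++++
+++++++++++++++++++####+++++++.+++++++++
+++++++++++++++++++###++++++++.+++++++++
+++++++++++#++++++++++++++++++++++++++++
++++++++++##+++++++++++++++#++##++++####
+++++##+++##+++++++++++++++#++##+++##+++
++++###++###.+++++++++++++++++###++###++
++++##+++###.+++++++#++++++...###+++##++
```

Run:
```python
from h import *
d=np.load('pics/w13.npz'); w={k:d[k] for k in d}
g=w['color'].max(2); m=(g<72).astype(np.uint8); n,l,st,ce=cv2.connectedComponentsWithStats(m)
i=l[185,258] or l[185,256]; print('bar',st[i],cv2.minAreaRect(np.argwhere(l==i)[:,::-1].astype(np.float32)))
x=np.array([.9825,-.1865])
for z in(.134,.152,.163):
    print(z,[proj(w,[*(np.array([.6764,.0025])+s*.033*x),z]).round(1).tolist() for s in(1,-1)], proj(w,[*(np.array([.6764,.0025])+.008*np.array([x[1],-x[0]])),z]).round(1))
sub=w['color'].min(2)[188:210,248:266]; print('\n'.join(' '.join('%3d'%k for k in r) for r in sub))
# scene/wrist check of plate: lip
t=cam('top','t13'); 
for nme,z in (('rear screw',[.5684,.0233,.058]),): print(nme,proj(t,z))
```

```text
bar [ 249  158   17   71 1002] ((257.0, 193.0), (70.0, 16.0), 90.0)
0.134 [[255.8, 160.7], [258.0, 230.0]] [265.8 196.4]
0.152 [[255.6, 164.7], [258.0, 238.7]] [266.3 203. ]
0.163 [[255.5, 167.5], [258.0, 244.7]] [266.7 207.6]
 79  54  42  44  46  49  50  56  53  53  55  54  56  58  57  51  49  49
 71  53  49  51  50  49  53  52  52  57  59  53  54  54  58  55  56  54
 72  50  45  46  48  49  51  51  54  59  56  60  56  55  55  49  52  56
 71  50  45  50  48  46  50  54  57  57  57  52  54  54  55  51  48  51
 74  49  46  46  52  47  57  77  94 105  92  84  70  51  49  53  54  55
 79  52  47  44  46  63 105 141 167 178 174 156 125  87  58  50  50  60
 79  60  40  46  63 115 162 185 188 183 189 188 177 136  85  50  46  69
 95  61  35  49 102 161 186 190 191 189 189 190 189 180 135  65  48  69
 95  64  43  59 138 190 192 190 191 191 191 193 191 194 160  85  48  79
 94  59  39  70 141 188 190 188 188 187 189 192 186 192 163  99  50  70
 98  63  42  74 148 186 192 189 187 186 185 187 192 188 164  92  47  69
100  58  41  61 134 186 191 192 191 186 188 191 188 188 154  78  48  73
 91  62  43  52 104 163 186 191 189 192 194 189 190 176 122  60  44  69
 91  59  42  44  61 114 164 189 189 194 195 191 181 138  77  53  48  64
 88  58  41  43  46  57 105 150 172 173 174 162 126  76  53  54  46  55
 90  62  44  47  45  47  53  66  85  94  93  73  60  50  49  49  51  64
 89  64  43  42  46  38  39  36  48  53  51  45  51  55  53  52  48  66
 95  66  44  43  41  41  43  46  46  47  41  40  48  45  57  54  48  62
 97  66  42  41  42  40  44  45  41  38  44  43  47  47  51  56  49  62
105  69  44  43  39  43  44  36  45  43  43  39  48  43  54  50  47  59
105  72  39  38  40  40  42  38  41  40  33  41  44  49  48  45  53  61
106  66  37  37  41  47  38  44  41  46  42  45  39  41  41  44  47  58
rear screw [235.31025989 171.02400712]
```

The bar spans rows 158–229. That fits the fully-down height (161–230) and not parked (165–239), and the bar lies along the jig, so the pin is in the hole. The gripper is well clear.

```bash
python3 -c "
from station import finish_job, observe
print(observe()['time_s'],observe()['ft_force']); print(finish_job())"
```

```text
30.475 [-0.2142674   0.01891167 -0.76328005]
the job is handed in; nothing more can be done
None
```

The former plate is on the jig, slid home under the bridge and locked by the plunger. I handed the job in at 30.5 s, with the gripper clear of everything.

- **Placing:** I set the plate on the jig and let go. It sat flat with both screw heads up through the round openings and its lip away from the bridge.
- **Sliding home:** I regripped the plate by the lip and pushed it in until it stopped. The lip ended at jig x −114, where it should be when home, and 3 mm more push moved it only about 0.2 mm, at 37 N.
- **Locking:** I lifted the T-handle, turned it clockwise until I felt the stop (1.3 N·m), and let it drop.

**What went wrong on the way:**
- **First carry:** the plate slipped about 14 mm in the jaws and tilted 5°. I put it back on the bench and regripped it at 120 N. On the slower carry it did not slip.
- **During the slide:** the plate bound part-way because I was pressing down on it (46 N at the wrist). Raising the tool slightly freed it.

**Last checks:** in the wrist image the T-bar matches the fully-down height and not the parked one, and it lies along the jig. This was measured from pixels; I had used all 12 picture views, so I did not look at the finished state by eye. I did not re-measure the other items on the bench, but no move went near them.

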